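# Load a parcel into the lift-lid drop box

## Task

The parcel waiting on the drop box's loading shelf has to go into the box. Raise the lid until the stay at its left side locks and holds it up by itself, slide the parcel off the shelf into the box, then release the stay with its red tab so that the lid comes down and the box ends fully closed. Leave the loose things beside the box alone.

Things in the scene. Friction and masses are not known exactly. Their poses are not given: they have to be found in the camera images.
- dropbox: Dark grey steel drop box fixed to the table, 255 mm long (its x), 180 mm wide (y), rim 110 mm high; light grey lid, ball knob, red tab at its left. Origin on the table under the middle of the front edge of the bin's mouth; x points from loading shelf to bin (away from the robot), y left, z up. Shelf: x -105 to 0 mm. Bin: x 6 to 144 mm, 168 mm wide inside, floor at z = 11 mm.
- shelf_edge (a point): Middle of the edge where the flat aluminium shelf (z = 110 mm in the dropbox frame, 105 mm deep, with guides 13 mm high and 168 mm apart at its sides) meets the bin's mouth: x = 0. The bin's front wall is level with the shelf and 6 mm thick; the closed lid lies just behind the edge, its top at z = 122 mm.
- lid_hinge (a point): Middle of the lid's hinge axis, which lies along the box's y at the rear: x = 150 mm, y = 0, z = 114 mm in the dropbox frame. The lid reaches from it to x = 0.
- lid (a joint): Lid angle in rad: 0 closed, grows as it is raised, hard stop 1.32. 0.3 to 0.45 kg; let go, it sinks softly on a damper (2 to 3 s). At 1.19 a sprung pawl at the left snaps under a tooth of the lid's quadrant, which takes a newton or two more just before. Raise it to the stop and let go: it settles at 1.19 and stays up.
- pawl (a joint): Turn of the stay's pawl in rad: 0 at rest (also when locked), pushed out while the tooth goes by, 0.36 with its red tab pressed fully down; a spring brings it back. From about 0.25 the raised lid is free and starts to sink by itself; the tab may be let go once the lid is below 1.0.
- lid_knob (a point): Centre of the black ball knob, 34 mm diameter, on a thin stem near the lid's front edge: 130 mm in front of the hinge, 37 mm above it when closed (29 mm over the lid's top). The ball swivels freely on its stem about the box's y: gripped from above with the fingers closing along that y, the tool can stay upright while the lid swings.
- tab_top (a point): Middle of the top of the red thumb tab, 30 mm (x) by 44 mm (y), outside the left wall: x = 35, y = 122, z = 100 mm in the dropbox frame. It turns about the pawl's pivot at x = 90, z = 68 mm: pressed down with 1 to 3 N (stop at the end) it sinks about 20 mm and moves some 14 mm towards the shelf side.
- parcel: Small brown taped carton, 75 mm (its x) by 112 mm (its y) by 47 mm high, 0.1 to 0.2 kg, lying on the shelf with its long side across. Origin in the middle of its underside, z up.
- knife: Blue snap-off knife, 158 mm long, flat on the table; origin under its middle. Bystander.
- small_parcel: Small brown carton 55 x 76 x 30 mm on the table; origin under its centre. Bystander.

How it is judged (in metres and radians):
On the way, in this order (a step that is already met when the one before it is completed fails the run):
1. the lid stands open, held by its locked stay alone (value of joint lid above 1.15 rad and value of joint pawl below 0.08 rad and contact force between dropbox and the fingers below 0.5 N), for 0.3 s.
2. the parcel lies in the box under the still open lid (value of joint lid above 1.1 rad and x of parcel in the frame of dropbox above 0 m and z of parcel in the frame of dropbox below 0.08 m), for 0.2 s.
At the end, for the whole second after the job is handed in: The lid is shut (under 0.03 rad) with the pawl at rest (under 0.08 rad), the parcel lies still inside the bin below the lid, and no bystander has moved more than 30 mm (value of joint lid below 0.03 rad and value of joint pawl below 0.08 rad and x of parcel in the frame of dropbox between 0 and 0.15 m and y of parcel in the frame of dropbox between -0.09 and 0.09 m and z of parcel in the frame of dropbox below 0.09 m and linear speed of parcel below 0.02 m/s); the robot touches nothing.
It fails at once if a loose thing beside the box was moved more than 30 mm (distance of any of knife, small_parcel from where it was at the start of the episode above 0.03 m).
It also fails if it takes over 51 s, if anything falls off the work surface, if the arm or the gripper's body presses on something with over 40 N, if the wrist force passes 120 N, or if a joint passes its speed limit or range.

## Robot

A 7-joint arm with a two-finger parallel gripper is mounted at the origin on the work surface; the furniture and walls round the work are solid. World frame = base frame: x ahead of the robot, y to its left, z up, the work surface at z = 0. Lengths are in m, angles in degrees, forces in N, time in s.
With the tool pointing down it reaches from about 0.425 to 0.875 m from the base axis. Payload 4.7 kg.
Tool frame: the origin (TCP) lies between the finger pads; the fingertips stand env.tip_reach ahead of it and the grasp point (between the pads) lies 2 mm behind it (env.tip_reach is the distance from the TCP to the fingertips, in m); z points along the fingers, y is the line along which they close (so a half turn about z gives the same grasp; the last joint's range is limited). The gripper opens to 87 mm and grips with 3 to 60 N. Pads are 19 mm wide; open, the fingers measure 117 mm over their backs; the gripper's body (75 mm by 190 mm) begins 51 mm behind the grasp point.
Start: joints at [-66.228, 18.392, -4.016, 83.108, 1.295, 78.541, -3.26], TCP at [0.254, 0.598, 0.24] pointing down, gripper open.
Joint ranges: [-163.93, 163.93], [-17.29, 119.83], [-79.2, 71.16], [3.27, 140.29], [-89.18, 269.18], [5.43, 117.66], [-154.24, 154.24]. Speed limits (degrees/s): [147.25, 147.25, 180, 180, 180, 180, 180].

## Interface

Orientations are given as [roll, pitch, yaw] about the fixed x, y, z axes, in that order (R = Rz(yaw) Ry(pitch) Rx(roll)).
In Python, from cell import env gives the robot as it stands.
- The arm moves only by the shell command python3 steer.py 'ROWS' [FORCE]. ROWS is 1 to 8 rows, parted by semicolons, with the numbers parted by spaces; each row has 5 numbers: dx, dy, dz in shares of 0.8 m (1.0 is 0.8 m), then a turn about the tool's z in shares of 180 degrees (1.0 is 180 degrees), then the finger opening in m; each row is the pose to reach, as a shift and turn from the pose commanded when the command began, along the tool's axes at that moment; what a row does not reach only later rows make up. A row lasts 1/12 s, in which the tool goes at most 0.0417 m and 7.16 degrees, less where a joint would pass 70% of its speed; a pose out of reach is approached as far as the arm can. The fingers move at their own pace and stop on an object; FORCE is the grip in N (left out, the last holds). Time passes only in rows, so rows that do not move let the fingers close. It prints the time, the measured TCP pose, the force, the opening and the grip force at its end. A shift or turn number past 1, either way, is cut back to 1. Input that does not fit is refused with a message, and nothing moves.
- env.get_obs(): the state, without advancing time (a new reading comes with each control period).
- env.read_camera(name): name is "scene" or "top" or "wrist"; returns a dict with "color" (420x560x3 uint8, blue, green, red), "fx", "fy", "cx", "cy" (pixels), "world_from_camera" (4x4, takes a point from camera to world coordinates). Camera axes: x right, y down, z forward; pixel columns grow to the right and rows downward; lengths in m; the calibration is good to about 2 mm. A picture is of the moment at which its call begins. There is no depth.
- env.sign_off(): hands the job in; it is judged then, once.
The state is a dict: "time_s": time; "qpos": joint angles; "joint_velocities": joint speeds; "effort": joint torques, N m; "tool_pos": TCP position; "tool_rot": TCP orientation; "force": force on the tool from outside, world axes, zero at the start; "wrist_torque": the same for the moment, N m; "grip_width": finger opening in m; "grasp_force": force on a finger pad.
Only numpy, scipy, OpenCV 4.12 (cv2) and the standard library are available. Lean on these libraries where they do the work, as an engineer would, in place of code of your own. Each camera call takes 0.05 s, during which the arm holds its last target. There are 200 camera calls.

## Working session

There is one attempt and no reset: what is moved stays moved. The work goes in short steps, Python scripts to look and compute and a shell command to move; the robot and the scene stay as the last step left them, time stands still between calls to the robot, and variables do not carry over. Pictures are saved under pics/ and viewed, at most 13 in all, crops included, and the job is handed in when it is done.

```bash
ls; mkdir -p pics; python3 - <<'E'
from cell import env
import cv2,numpy as np
o=env.get_obs();print(o['time_s'],o['tool_pos'],o['tool_rot'],env.tip_reach)
for n in("scene","top"):
    c=env.read_camera(n);cv2.imwrite(f"pics/{n}0.png",c["color"]);print(n,c['fx'],c['cx'],c['cy'],np.round(c['world_from_camera'],3).tolist())
E
```

```text
cell.py
pics
steer.py
0.0 [0.25343348 0.59800206 0.23846571] [-1.79891330e+02  5.81510255e-03  1.57038418e+02] 0.017
scene 396.6454784403628 269.8451350205661 208.52598247985506 [[-0.845, -0.415, 0.338, 0.185], [-0.535, 0.641, -0.549, 0.062], [0.011, -0.645, -0.764, 0.758], [0.0, 0.0, 0.0, 1.0]]
top 380.105578049448 280.0844316788357 207.3995673572499 [[0.018, -0.994, 0.107, 0.357], [-1.0, -0.015, 0.024, -0.405], [-0.022, -0.107, -0.994, 0.958], [0.0, 0.0, 0.0, 1.0]]
```

View pics/scene0.png

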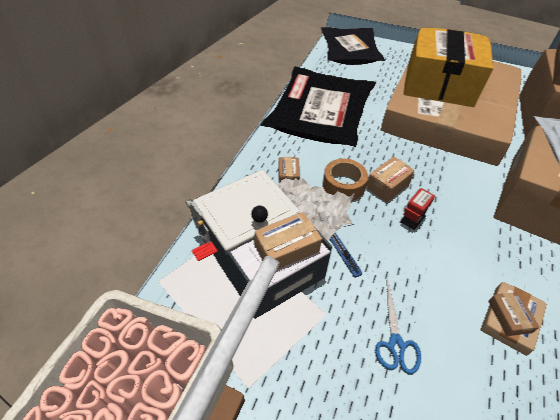

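View pics/top0.png

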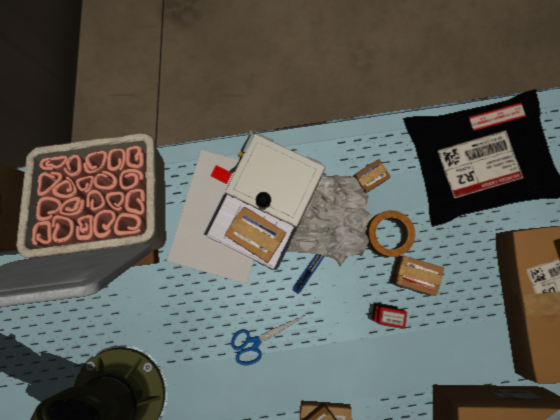

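The scene view shows the knob at (260,213), the tab at (204,251) and the parcel at about (288,238). The top view shows the knob at (263,199), the tab at (221,174), the parcel at (254,233), and the lid as a light quad with corners near (253,135), (324,176), (293,226) and (226,193).

```bash
cat > h.py <<'E'
import cv2,numpy as np
from cell import env
def ray(c,uv):
    T=c['world_from_camera'];d=T[:3,:3]@np.array([(uv[0]-c['cx'])/c['fx'],(uv[1]-c['cy'])/c['fy'],1]);return T[:3,3],d
def onz(c,uv,z):
    o,d=ray(c,uv);return o+d*(z-o[2])/d[2]
def tri(c1,p1,c2,p2):
    o1,d1=ray(c1,p1);o2,d2=ray(c2,p2)
    s=np.linalg.lstsq(np.c_[d1,-d2],o2-o1,rcond=None)[0];a=o1+s[0]*d1;b=o2+s[1]*d2
    return (a+b)/2,np.linalg.norm(a-b)
def blob(m,near):
    n,l,st,ce=cv2.connectedComponentsWithStats(m.astype(np.uint8))
    k=[i for i in range(1,n) if st[i,4]>25];i=min(k,key=lambda i:np.hypot(*(ce[i]-near)));return ce[i],st[i,4],l==i
def red(c):
    i=c['color'].astype(int);return (i[...,2]>130)&(i[...,1]<80)&(i[...,0]<80)
def black(c): return c['color'].max(2)<55
E
python3 - <<'E'
from h import *
s=env.read_camera("scene");t=env.read_camera("top")
ks,a1,_=blob(black(s),(260,213));kt,a2,_=blob(black(t),(263,199));print(ks,a1,kt,a2,'knob',tri(s,ks,t,kt))
rs,a1,_=blob(red(s),(204,251));rt,a2,_=blob(red(t),(221,174));print(rs,a1,rt,a2,'tab',tri(s,rs,t,rt), onz(t,rt,.1),onz(t,kt,.151))
i=t['color'].astype(int)
m=(i.min(2)>150)&(i[...,2]-i[...,0]>0)
for thr in (150,170):
    m=(i.min(2)>thr)&(abs(i[...,2]-i[...,0])<35)
    c,a,L=blob(m,(270,175));L=cv2.morphologyEx(L.astype(np.uint8),cv2.MORPH_OPEN,np.ones((5,5)))
    cn=max(cv2.findContours(L,0,2)[0],key=cv2.contourArea)[:,0]
    P=np.array([onz(t,p,.122)[:2] for p in cn],np.float32);r=cv2.minAreaRect(P);print(thr,a,r)
# parcel brown
hsv=cv2.cvtColor(t['color'],cv2.COLOR_BGR2HSV);print(hsv[225,232],hsv[245,254],t['color'][170,270])
m=(hsv[...,1]>80)&(hsv[...,0]<25)&(hsv[...,2]>60)
c,a,L=blob(m,(254,233));ys,xs=np.where(L)
P=np.array([onz(t,p,.157)[:2] for p in zip(xs,ys)],np.float32);print('parcel',c,a,cv2.minAreaRect(P))
for n,c in(('s',s),('t',t)):
    x=cv2.resize(c['color'][100:320,150:370],(600,600),interpolation=2);cv2.imwrite(f"pics/crop{n}.png",x)
o=env.get_obs();print(o['time_s'])
E
```

```text
[259.10731707 213.90243902] 205 [262.90710383 199.76502732] 183 knob (array([ 0.46103136, -0.34876662,  0.15436325]), np.float64(0.0025602855006201905))
[204.37837838 250.35135135] 259 [220.66363636 174.14090909] 220 tab (array([ 0.52489899, -0.24701556,  0.10258217]), np.float64(0.0015137075215495063)) [ 0.52470869 -0.24689784  0.1       ] [ 0.46027788 -0.34905652  0.151     ]
150 4306 ((0.5084827542304993, -0.3786740303039551), (0.15772271156311035, 0.14236678183078766), 65.20291900634766)
170 1032 ((0.4235185980796814, -0.26251092553138733), (0.03211062401533127, 0.09364856034517288), 65.24454498291016)
[ 17 139 149] [ 17  54 157] [157 174 179]
parcel [254.96210526 234.26877193] 1425 ((0.38785403966903687, -0.33421599864959717), (0.10919878631830215, 0.07328024506568909), 58.76373291015625)
0.2
```

View pics/cropt.png

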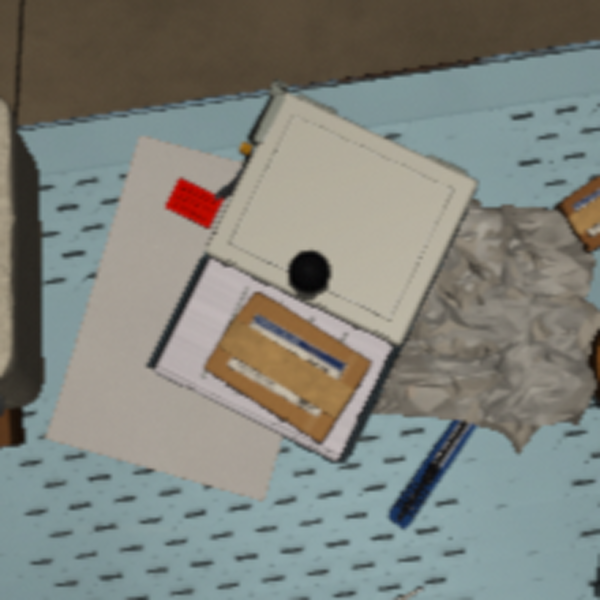

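The crop shows the box at a yaw of about -25°. The parcel is clear of the lid, slightly left-forward and turned about 6°. I'll check the tote and the grey rod as obstacles, and the box pose in full.

```bash
python3 - <<'E'
from h import *
s=env.read_camera("scene");t=env.read_camera("top")
for a,b in(((220,326),(163,258)),((107,292),(157,136)),((270,258),(155,265)),((152,392),(90,195))): print(np.round(tri(s,a,t,b)[0],3),round(tri(s,a,t,b)[1],3))
print('z from top only',[np.round(onz(t,(163,258),z),3) for z in(.1,.2,.3)])
y=np.radians(-25);ex=np.array([np.cos(y),np.sin(y)]);ey=np.array([-ex[1],ex[0]]);O=np.array([.442,-.3415])
cv2.imwrite('pics/chk.png',0*t['color'])
def proj(c,p):
    q=np.linalg.inv(c['world_from_camera'])@np.r_[p,1];return np.round([c['fx']*q[0]/q[2]+c['cx'],c['fy']*q[1]/q[2]+c['cy']],0)
for n,p in dict(lidFL=(0,.09,.122),lidFR=(0,-.09,.122),lidRL=(.15,.09,.122),lidRR=(.15,-.09,.122),shL=(-.105,.09,.123),shR=(-.105,-.09,.123)).items():
    w=np.r_[O+p[0]*ex+p[1]*ey,p[2]];print(n,proj(t,w),proj(s,w))
print(env.get_obs()['qpos'])
E
```

```text
[ 0.357 -0.13   0.169] 0.056
[ 0.623 -0.085  0.084] 0.012
[ 0.329 -0.182  0.321] 0.007
[0.441 0.017 0.143] 0.054
z from top only [array([ 0.331, -0.123,  0.1  ]), array([ 0.334, -0.156,  0.2  ]), array([ 0.337, -0.189,  0.3  ])]
lidFL [224. 192.] [226. 251.]
lidFR [297. 227.] [302. 212.]
lidRL [254. 133.] [192. 201.]
lidRR [326. 167.] [264. 169.]
shL [202. 234.] [255. 292.]
shR [276. 271.] [334. 247.]
[-66.2279897   18.40911788  -4.01619582  83.12817208   1.29479412
  78.5414985   -3.25946422]
```

View pics/crops.png

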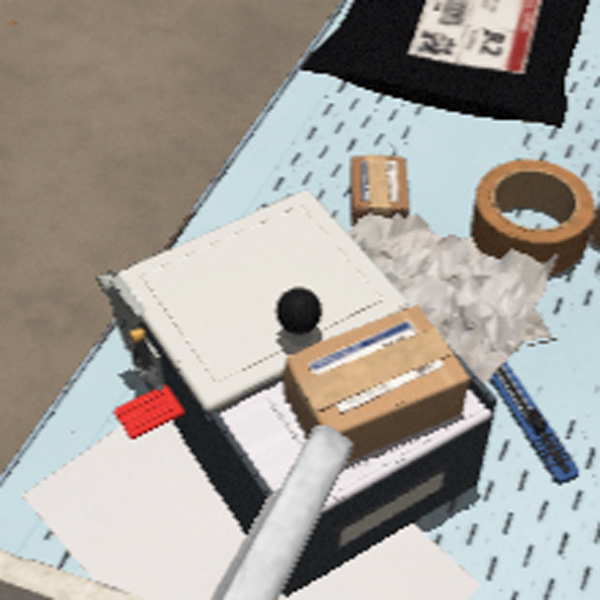

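```bash
python3 - <<'E'
from h import *
s=cv2.imread('pics/scene0.png');t=cv2.imread('pics/top0.png')
x=np.hstack([cv2.resize(t[220:420,0:200],(400,400),interpolation=2),cv2.resize(s[220:420,120:320],(400,400),interpolation=2)])
cv2.imwrite('pics/rod.png',x)
E
```

```text
(no output)
```

View pics/rod.png

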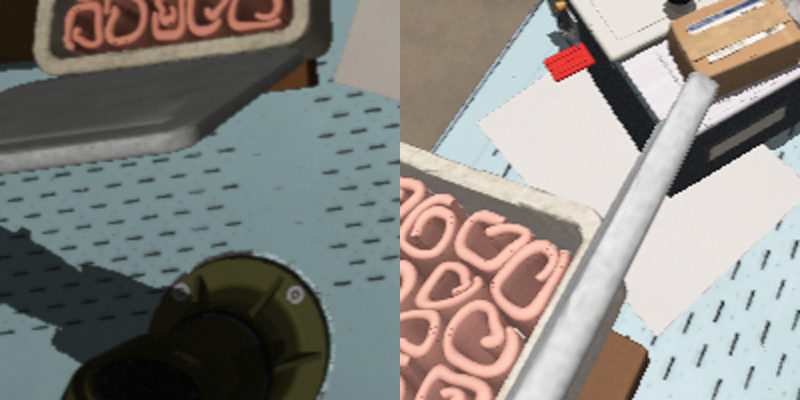

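The picture shows a grey upright panel between the base and the tote. Its top right end is at scene (272,258) and top-view (97,286), and its foot is near top-view (150,247). I'll locate it.

```bash
python3 - <<'E'
from h import *
s=env.read_camera("scene");t=env.read_camera("top")
for a,b in(((272,258),(97,288)),((272,258),(97,292)),((272,258),(85,293)),((272,260),(152,247)),((272,258),(125,270))): print(b,np.round(tri(s,a,t,b)[0],3),round(tri(s,a,t,b)[1],3))
# plane along top edge: scene line & top line intersection
def plane(c,p,q):
    o,d1=ray(c,p);_,d2=ray(c,q);n=np.cross(d1,d2);n/=np.linalg.norm(n);return n,n@o
n1,k1=plane(s,(272,262),(195,415));n2,k2=plane(t,(85,290),(5,298))
for y in(-.25,-.2,-.1,0,.1,.2,.3):
    x,z=np.linalg.solve(np.array([n1,n2])[:,[0,2]],np.array([k1,k2])-np.array([n1,n2])[:,1]*y);print(y,round(x,3),round(z,3))
E
```

```text
(97, 288) [ 0.299 -0.132  0.411] 0.004
(97, 292) [ 0.296 -0.132  0.413] 0.01
(85, 293) [ 0.293 -0.123  0.427] 0.005
(152, 247) [ 0.344 -0.179  0.315] 0.026
(125, 270) [ 0.317 -0.155  0.369] 0.005
-0.25 0.311 0.44
-0.2 0.305 0.433
-0.1 0.292 0.418
0 0.279 0.404
0.1 0.267 0.39
0.2 0.254 0.376
0.3 0.242 0.361
```

```bash
cat >> h.py <<'E'
O=np.array([.442,-.3415]);Y=-25.
def box(x,y,z):
    a=np.radians(Y);return np.array([O[0]+x*np.cos(a)-y*np.sin(a),O[1]+x*np.sin(a)+y*np.cos(a),z])
def inbox(p):
    a=np.radians(Y);d=np.array(p[:2])-O;return np.round([d[0]*np.cos(a)+d[1]*np.sin(a),-d[0]*np.sin(a)+d[1]*np.cos(a),p[2]],4)
def delta(*ws):
    from scipy.spatial.transform import Rotation as R
    o=env.get_obs();M=R.from_euler('xyz',o['tool_rot'],degrees=True).as_matrix()
    print('t',round(o['time_s'],2),'yaw',o['tool_rot'][2],'box',inbox(o['tool_pos']),'F',np.round(o['force'],1))
    for w in ws: print(np.round(M.T@(np.array(w)-o['tool_pos']),4))
E
python3 -c "
from h import *
delta((.30,.6,.52),(.52,.35,.52),(.60,.1,.52),(.53,-.2,.5),(.46,-.349,.4),(.4603,-.349,.2))"
```

```text
t 0.4 yaw 157.03770255419906 box [-0.568   0.7723  0.2394] F [ 0.9  0.5 -0.3]
[-0.0421  0.0195 -0.2806]
[-0.3422 -0.1249 -0.2805]
[-0.5134 -0.3239 -0.2805]
[-0.566  -0.6274 -0.2604]
[-0.5597 -0.7919 -0.1604]
[-0.5599 -0.7917  0.0396]
```

Units first: shifts go in shares of 0.8 m and turns go in shares of 180 degrees. So -0.28 m is -0.35, -0.042 m is -0.0525, 2 degrees is 0.0111.

```bash
python3 steer.py '-0.0525 0.025 -0.35 0.0111 0.07;-0.0525 0.025 -0.35 0.0111 0.07;-0.0525 0.025 -0.35 0.0111 0.07;-0.0525 0.025 -0.35 0.0111 0.07;-0.0525 0.025 -0.35 0.0111 0.07;-0.0525 0.025 -0.35 0.0111 0.07;-0.0525 0.025 -0.35 0.0111 0.07;-0.0525 0.025 -0.35 0.0111 0.07' 20 | tail -4; python3 -c "
from h import *
delta((.52,.35,.52),(.60,.1,.52),(.53,-.2,.5),(.46,-.349,.4),(.4603,-.349,.2))"
```

```text
tool_rot: [179.2, 0.0, 154.9]
force: [0.4, 0.9, 1.3]
grip_width: 0.0703
grasp_force: 0.0
t 1.07 yaw 154.92929878776297 box [-0.5254  0.7946  0.528 ] F [0.4 0.9 1.3]
[-0.304  -0.1347  0.0064]
[-0.4824 -0.3272  0.0039]
[-0.5461 -0.6288  0.0199]
[-0.5458 -0.7948  0.1177]
[-0.546  -0.7974  0.3176]
```

In the tool's units: -0.3 m is -0.375, -0.13 m is -0.1625.

```bash
R='' ; python3 steer.py '-0.375 -0.1625 0 0 0.07;-0.375 -0.1625 0 0 0.07;-0.375 -0.1625 0 0 0.07;-0.375 -0.1625 0 0 0.07;-0.375 -0.1625 0 0 0.07;-0.375 -0.1625 0 0 0.07;-0.375 -0.1625 0 0 0.07;-0.375 -0.1625 0 0 0.07' | tail -4; python3 -c "
from h import *
print(env.get_obs()['tool_pos'],env.get_obs()['qpos']);delta((.60,.1,.52),(.53,-.2,.5),(.46,-.349,.4),(.4603,-.349,.2))"
```

```text
tool_rot: [180.0, 0.1, 154.9]
force: [-0.2, -0.3, 0.0]
grip_width: 0.0701
grasp_force: 0.0
[0.51895189 0.35308277 0.51985463] [-40.44451009  18.05862074   5.84687956  51.84489614  -1.87073007
 110.13937906  29.37784981]
t 1.73 yaw 154.90704125042654 box [-0.2238  0.662   0.5199] F [-0.2 -0.3  0. ]
[-0.1807 -0.1948  0.    ]
[-0.2445 -0.4962  0.0201]
[-0.2442 -0.6608  0.1201]
[-0.2443 -0.6607  0.3201]
```

In the tool's units: -0.4 m is -0.5, -0.3 m is -0.375.

```bash
python3 steer.py '-0.2125 -0.2375 0.0375 0 0.07;-0.2125 -0.2375 0.0375 0 0.07;-0.2125 -0.2375 0.0375 0 0.07;-0.2125 -0.2375 0.0375 0 0.07;-0.2125 -0.2375 0.0375 0 0.07;-0.2125 -0.2375 0.0375 0 0.07;-0.25 -0.375 0.0375 0 0.07;-0.275 -0.5 0.0375 0 0.07' | tail -4; python3 -c "
from h import *
print(env.get_obs()['tool_pos'],env.get_obs()['qpos']);delta((.53,-.2,.48),(.46,-.349,.4),(.4603,-.349,.2))"
```

```text
tool_rot: [-179.9, -0.1, 155.0]
force: [0.4, -0.4, -0.1]
grip_width: 0.0703
grasp_force: 0.0
[0.57522667 0.03421666 0.48838138] [-18.69274054   9.72795442  15.56220856  66.0437956   -2.65478138
 104.67524853  60.99251609]
t 2.4 yaw 155.00410161548766 box [-0.038   0.3968  0.4884] F [ 0.4 -0.4 -0.1]
[-0.058  -0.2314  0.0086]
[-0.0576 -0.3959  0.0888]
[-0.0582 -0.3955  0.2888]
```

In the tool's units: -0.396 m is -0.495, -0.058 m is -0.0725.

```bash
python3 steer.py '-0.0725 -0.495 0.0125 0 0.07;-0.0725 -0.495 0.0125 0 0.07;-0.0725 -0.495 0.0125 0 0.07;-0.0725 -0.495 0.0125 0 0.07;-0.0725 -0.495 0.0125 0 0.07;-0.0725 -0.495 0.1 0 0.07;-0.0725 -0.495 0.1875 0 0.07;-0.0725 -0.495 0.275 0 0.07' | tail -1;python3 steer.py '0 -0.075 0.1 0 0.07;0 -0.075 0.15 0 0.07;0 -0.075 0.15 0 0.07;0 -0.075 0.15 0 0.07' ; python3 -c "
from h import *
delta((.46,-.349,.22),(.4603,-.349,.15))
s=env.read_camera('scene');cv2.imwrite('pics/s1.png',s['color'])"
```

```text
grasp_force: 0.0
time_s: 3.4
tool_pos: [0.4584, -0.3093, 0.2826]
tool_rot: [-179.9, -0.5, 154.8]
force: [-0.0, 0.7, -0.9]
grip_width: 0.0698
grasp_force: 0.0
t 3.4 yaw 154.77692435813768 box [0.0012 0.0361 0.2826] F [-0.   0.7 -0.9]
[-0.019  -0.0352  0.0624]
[-0.0199 -0.035   0.1324]
```

View pics/s1.png

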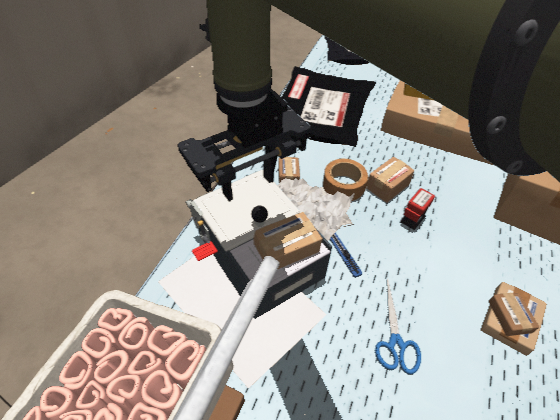

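The gripper is clear of the panel, with the knob at (260,213) below and to the right of the fingers. Next I move over the knob and descend.

In the tool's units: 0.06 m is 0.075, 0.04 m is 0.05.

```bash
python3 steer.py '-0.025 -0.0438 0.05 0 0.07;-0.025 -0.0438 0.075 0 0.07;-0.025 -0.0438 0.075 0 0.07' | tail -1;python3 -c "
from h import *
delta((.4605,-.349,.15))
w=env.read_camera('wrist');T=w['world_from_camera']
print(np.round(T,3).tolist())
for p in((.4605,-.349,.151),):
    q=np.linalg.inv(T)@np.r_[p,1];print(w['fx']*q[0]/q[2]+w['cx'],w['fy']*q[1]/q[2]+w['cy'])
try: print(blob(black(w),(w['fx']*q[0]/q[2]+w['cx'],w['fy']*q[1]/q[2]+w['cy']))[:2])
except Exception as e: print(e)
cv2.imwrite('pics/w1.png',w['color'])"
```

```text
grasp_force: 0.0
t 3.7 yaw 154.93937485116453 box [0.0241 0.0033 0.2254] F [-0.7  1.3 -2.3]
[ 0.0037 -0.0022  0.0754]
[[0.424, 0.88, 0.212, 0.406], [0.906, -0.412, -0.1, -0.322], [-0.001, 0.235, -0.972, 0.37], [0.0, 0.0, 0.0, 1.0]]
281.8356833659433 226.5487789774504
(array([282.61992136, 228.67889908]), np.int32(1526))
```

View pics/w1.png

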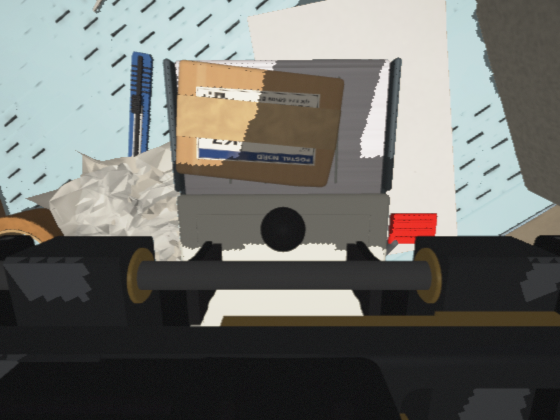

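The wrist view shows the knob at (283,229), within 2 px of the prediction, so I descend and grip.

In the tool's units: 0.075 m is 0.0938, 0.06 m is 0.075.

```bash
python3 steer.py '0.005 -0.0025 0.0438 0 0.07;0.005 -0.0025 0.075 0 0.07;0.005 -0.0025 0.0938 0 0.07;0.005 -0.0025 0.0938 0 0.034;0.005 -0.0025 0.0938 0 0.025;0.005 -0.0025 0.0938 0 0.025;0.005 -0.0025 0.0938 0 0.025;0.005 -0.0025 0.0938 0 0.025' 25;  python3 - <<'E'
from h import *
o=env.get_obs();b=inbox(o['tool_pos']);print(b)
delta()
for th in (.2,.4,.6,.8,.95,1.1,1.2,1.26,1.31):
    c,s=np.cos(th),np.sin(th);x=-.13*c+.037*s+.13;z=.13*s+.037*c-.037
    print(th,np.round((-x,z),3))
E
```

```text
time_s: 4.42
tool_pos: [0.4631, -0.3489, 0.1556]
tool_rot: [180.0, 0.2, 155.1]
force: [0.1, -0.0, -0.5]
grip_width: 0.0445
grasp_force: 0.0
[0.0223 0.0022 0.1556]
t 4.42 yaw 155.06405118042653 box [0.0223 0.0022 0.1556] F [ 0.1 -0.  -0.5]
0.2 [-0.01   0.025]
0.4 [-0.025  0.048]
0.6 [-0.044  0.067]
0.8 [-0.066  0.082]
0.95 [-0.084  0.09 ]
1.1 [-0.104  0.096]
1.2 [-0.117  0.098]
1.26 [-0.125  0.098]
1.31 [-0.132  0.098]
```

In the tool's units: 0.003 m is 0.0038.

```bash
python3 steer.py '0 0 0.0038 0 0.025;0 0 0.0038 0 0.025;0 0 0.0038 0 0.025;0 0 0.0038 0 0.025' 25; python3 -c "
from h import *
delta()"
```

```text
time_s: 4.75
tool_pos: [0.4623, -0.3485, 0.1509]
tool_rot: [180.0, 0.0, 155.0]
force: [1.9, -0.1, 1.4]
grip_width: 0.0324
grasp_force: 25.0
t 4.75 yaw 155.03551343039817 box [0.0214 0.0023 0.1509] F [ 1.9 -0.1  1.4]
```

In the tool's units: -0.082 m is -0.1025, -0.075 m is -0.0938.

```bash
python3 steer.py '-0.005 0 -0.0163 0 0.025;-0.0125 0 -0.0313 0 0.025;-0.0213 0 -0.0463 0 0.025;-0.0313 0 -0.06 0 0.025;-0.0425 0 -0.0725 0 0.025;-0.055 0 -0.0838 0 0.025;-0.0688 0 -0.0938 0 0.025;-0.0825 0 -0.1025 0 0.025' 25; python3 -c "
from h import *
delta()"
```

```text
time_s: 5.42
tool_pos: [0.5196, -0.3749, 0.2315]
tool_rot: [179.9, -0.4, 155.0]
force: [-4.0, 3.2, -2.6]
grip_width: 0.0326
grasp_force: 25.0
t 5.42 yaw 155.01135996726367 box [0.0845 0.0025 0.2315] F [-4.   3.2 -2.6]
```

In the tool's units: -0.068 m is -0.085, -0.066 m is -0.0825.

```bash
python3 steer.py '-0.015 0 -0.0075 0 0.025;-0.0313 0 -0.0125 0 0.025;-0.0475 0 -0.0175 0 0.025;-0.0638 0 -0.02 0 0.025;-0.075 0 -0.02 0 0.025;-0.0825 0 -0.02 0 0.025;-0.085 0 -0.02 0 0.025;-0.085 0 -0.02 0 0.025' 25; python3 -c "
from h import *
delta()"
```

```text
time_s: 6.08
tool_pos: [0.5833, -0.4043, 0.2491]
tool_rot: [179.9, -0.1, 155.1]
force: [-1.5, 4.3, 5.0]
grip_width: 0.0328
grasp_force: 25.0
t 6.08 yaw 155.05906867420984 box [0.1546 0.0028 0.2491] F [-1.5  4.3  5. ]
```

In the tool's units: -0.1 m is -0.125, -0.08 m is -0.1.

```bash
python3 steer.py '0 0 0 0 0.07;0 0 0 0 0.07;0 0 0 0 0.07;0 0 0 0 0.07;0 0 -0.025 0 0.07;0 0 -0.0625 0 0.07;0 0 -0.1 0 0.07;0 0 -0.125 0 0.07'; python3 -c "
from h import *
s=env.read_camera('scene');cv2.imwrite('pics/s2.png',s['color'])
delta(box(0.02,-.012,.36),box(-.122,-.012,.33),box(-.122,-.012,.138))"
```

```text
time_s: 6.75
tool_pos: [0.5835, -0.4056, 0.3514]
tool_rot: [-180.0, 0.1, 155.0]
force: [0.9, -0.4, 0.7]
grip_width: 0.0683
grasp_force: 0.0
t 6.8 yaw 155.04063132038138 box [0.1564 0.0013 0.3555] F [-1.1  0.1  2.5]
[ 0.1363 -0.0132 -0.0056]
[ 0.2786 -0.0131  0.0232]
[ 0.2802 -0.0128  0.2152]
```

View pics/s2.png

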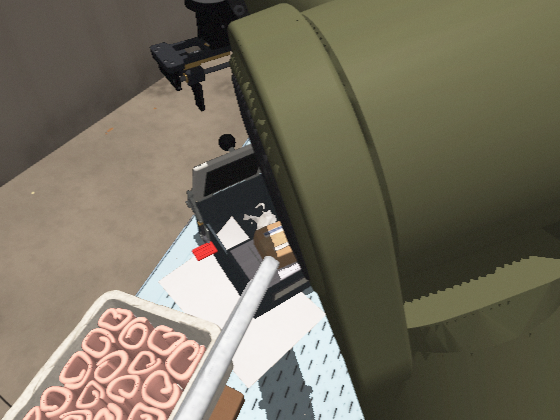

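The lid stands open with the knob at (227,142). Next I move to the front of the shelf, behind the parcel.

In the tool's units: 0.27 m is 0.3375, -0.02 m is -0.025.

```bash
python3 steer.py '0.175 -0.025 -0.0375 0 0.04;0.175 -0.025 -0.0375 0 0.04;0.175 -0.025 -0.0375 0 0.04;0.175 -0.025 -0.0375 0 0.04;0.3375 -0.0463 0 0 0.04;0.3375 -0.0463 0 0 0.04;0.3375 -0.0463 0 0 0.04;0.3375 -0.0463 0 0 0.04'; python3 -c "
from h import *
print(env.get_obs()['qpos'])
w=env.read_camera('wrist');cv2.imwrite('pics/w2.png',w['color'])
t=env.read_camera('top');k=blob(black(t),(270,150));print(k[:2])
delta(box(-.116,-.035,.22),box(-.116,-.035,.136))"
```

```text
time_s: 7.47
tool_pos: [0.3167, -0.3238, 0.3468]
tool_rot: [179.8, -0.2, 154.8]
force: [-0.1, -1.0, 0.3]
grip_width: 0.0401
grasp_force: 0.0
[  5.76298692 -10.36390178  31.86337876  99.97032892   5.33065355
  89.07858593 101.93822686]
(array([285.78414097, 139.39647577]), np.int32(227))
t 7.57 yaw 154.94795191594912 box [-0.1169 -0.0357  0.3485] F [1.7 0.4 0.1]
[-0.0007  0.0004  0.1285]
[-6.000e-04  2.000e-04  2.125e-01]
```

View pics/w2.png

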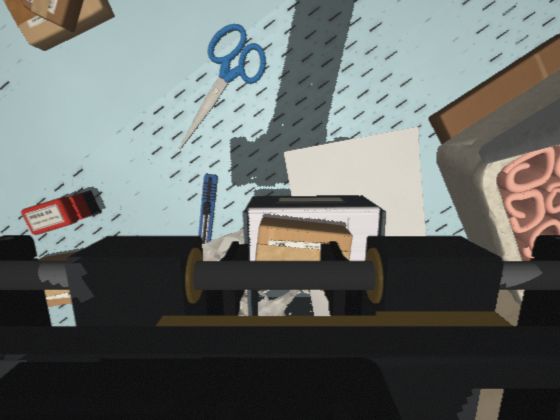

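The wrist view shows the shelf's front edge at row 200, the parcel at about (305,245), and the grey panel and tote to the right of column 438. I'll check the lid angle and the panel clearance.

```bash
python3 -c "
from h import *
t=env.read_camera('top');w=env.read_camera('wrist');s=env.read_camera('scene')
print('knob',inbox(onz(t,(285.8,139.4),.2485)))
for a,b in(((440,155),(152,247)),((440,150),(97,287)),((560,85),(97,287)),((440,150),(125,270))): 
  r=tri(w,a,t,b);print(r[0].round(3),round(r[1],3),inbox(r[0]))
for a in((440,150),(560,85)):
  print([inbox(onz(w,a,z)).tolist() for z in (.1,.2,.25,.3)])
"
```

```text
knob [0.1349 0.0015 0.2485]
[ 0.359 -0.113  0.104] 0.028 [-0.1717  0.1724  0.1043]
[ 0.294 -0.204  0.425] 0.117 [-0.1925  0.0619  0.4248]
[ 0.298 -0.075  0.255] 0.049 [-0.243   0.181   0.2547]
[ 0.317 -0.158  0.276] 0.08 [-0.1911  0.1138  0.2762]
[[-0.1691, 0.1617, 0.1], [-0.1721, 0.1115, 0.2], [-0.1737, 0.0864, 0.25], [-0.1752, 0.0612, 0.3]]
[[-0.2455, 0.2966, 0.1], [-0.2291, 0.2121, 0.2], [-0.2209, 0.1698, 0.25], [-0.2127, 0.1276, 0.3]]
```

In the tool's units: 0.213 m is 0.2663, 0.17 m is 0.2125.

```bash
python3 steer.py '0 0 0.05 0 0.04;0 0 0.1 0 0.04;0 0 0.15 0 0.04;0 0 0.1875 0 0.04;0 0 0.2125 0 0.04;0 0 0.2375 0 0.04;0 0 0.2563 0 0.04;0 0 0.2663 0 0.04'; python3 -c "
from h import *
delta(box(-.116,-.035,.136),box(.0,-.03,.136))"
```

```text
time_s: 8.38
tool_pos: [0.3232, -0.3245, 0.1334]
tool_rot: [-179.9, -0.2, 155.1]
force: [0.2, 0.4, 1.2]
grip_width: 0.0401
grasp_force: 0.0
t 8.38 yaw 155.0830270616412 box [-0.1148 -0.0348  0.1334] F [0.2 0.4 1.2]
[ 0.0012 -0.0002 -0.0026]
[-0.1148  0.0046 -0.0031]
```

In the tool's units: -0.13 m is -0.1625, -0.015 m is -0.0188.

```bash
python3 steer.py '-0.0188 0.0025 -0.0038 0 0.04;-0.0375 0.0063 -0.0038 0 0.04;-0.0563 0.0063 -0.0038 0 0.04;-0.075 0.0063 -0.0038 0 0.04;-0.1 0.0063 -0.0038 0 0.04;-0.125 0.0063 -0.0038 0 0.04;-0.15 0.0063 -0.0038 0 0.04;-0.1625 0.0063 -0.0038 0 0.04'; python3 -c "
from h import *
w=env.read_camera('wrist');cv2.imwrite('pics/w3.png',w['color'])
delta()"
```

```text
time_s: 9.05
tool_pos: [0.4465, -0.3757, 0.1383]
tool_rot: [-179.9, 0.1, 155.2]
force: [0.3, 0.7, 0.6]
grip_width: 0.04
grasp_force: 0.0
t 9.1 yaw 155.19966615442274 box [ 0.0191 -0.029   0.1383] F [ 1.1 -0.2  0.1]
```

View pics/w3.png

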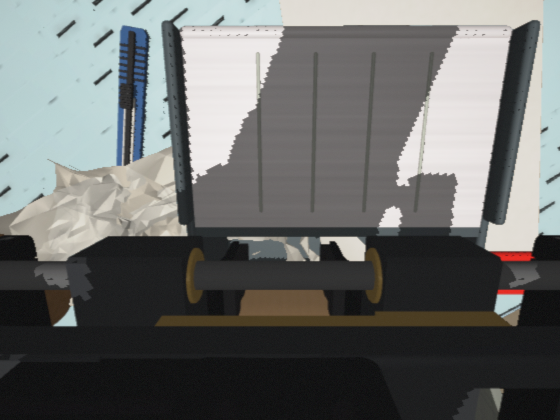

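The shelf is empty and the brown parcel shows between the fingers at (285,305), inside the bin. I'll rise and look.

In the tool's units: -0.2 m is -0.25, -0.16 m is -0.2, 21 degrees is 0.1167.

```bash
python3 steer.py '0 0 -0.05 0 0.04;0 0 -0.1 0 0.04;0 0 -0.15 0 0.04;0.0125 0 -0.2 0 0.06;0.0375 0 -0.25 0 0.087;0.0625 0 -0.25 0.0389 0.087;0.0625 0.0375 -0.25 0.0778 0.087;0.0625 0.075 -0.25 0.1167 0.087' | head -3; python3 -c "
from h import *
w=env.read_camera('wrist');t=env.read_camera('top')
cv2.imwrite('pics/b.png',np.hstack([w['color'][:, :],cv2.resize(t['color'][100:310,150:310],(320,420))])[:, :880][:, 80:])
print('knob',inbox(onz(t,blob(black(t),(285,139))[0],.2485)))
delta(box(-.025,.13,.3))
print(env.get_obs()['qpos'])"
```

```text
time_s: 9.77
tool_pos: [0.4206, -0.3023, 0.3403]
tool_rot: [179.9, 0.2, 133.7]
knob [0.1355 0.0016 0.2485]
t 9.87 yaw 134.65680348918937 box [-0.0349  0.0344  0.3388] F [ 0.8  1.  -0.6]
[0.0239 0.0929 0.0391]
[ 2.71017772e-01 -5.11442240e-01  3.17711513e+01  9.34270095e+01
  7.89991158e-02  8.70167467e+01  7.66937282e+01]
```

View pics/b.png

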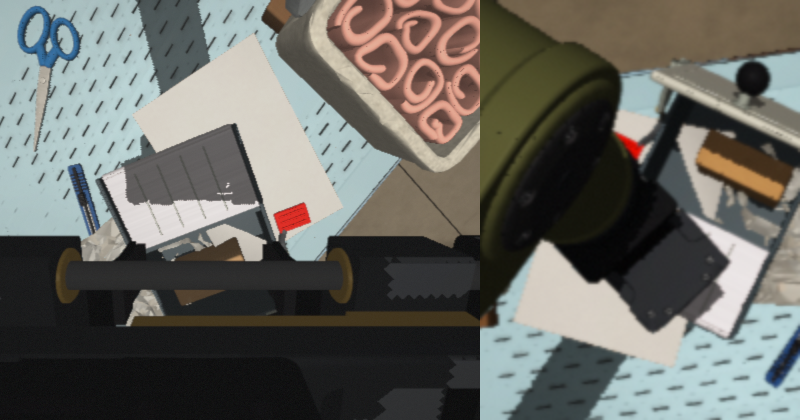

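The top view shows the parcel in the bin, standing on its side below the rim, with the lid still locked up (knob x = 0.1355). Next I turn the tool 90° and go over the tab.

Units first: shifts go in shares of 0.8 m and turns go in shares of 180 degrees. So 0.093 m is 0.1163, 0.09 m is 0.1125, 56 degrees is 0.3111.

```bash
python3 steer.py '0.0125 0.0625 0 0.0389 0.087;0.025 0.1125 0 0.0778 0.087;0.03 0.1163 0 0.1167 0.087;0.03 0.1163 0 0.1556 0.087;0.03 0.1163 0 0.1944 0.087;0.03 0.1163 0 0.2333 0.087;0.03 0.1163 0 0.2722 0.087;0.03 0.1163 0 0.3111 0.087' | head -3;python3 steer.py '0 0 0.0375 0.0389 0.087;0 0 0.075 0.0722 0.087;0 0 0.1 0.075 0.087;0 0 0.125 0.075 0.087'; python3 -c "
from h import *
delta(box(-.023,.128,.2),box(-.023,.128,.125),box(-.023,.128,.09))
s=env.read_camera('scene');cv2.imwrite('pics/s3.png',s['color'])"
```

```text
time_s: 10.53
tool_pos: [0.4717, -0.219, 0.3384]
tool_rot: [-180.0, 0.0, 78.2]
time_s: 10.87
tool_pos: [0.4712, -0.2189, 0.237]
tool_rot: [-179.9, 0.0, 65.1]
force: [1.0, 0.8, -0.2]
grip_width: 0.0869
grasp_force: 0.0
t 10.87 yaw 65.05626118648294 box [-0.0254  0.1235  0.237 ] F [ 1.   0.8 -0.2]
[0.0045 0.0024 0.037 ]
[0.0046 0.0025 0.112 ]
[0.0046 0.0026 0.147 ]
```

View pics/s3.png

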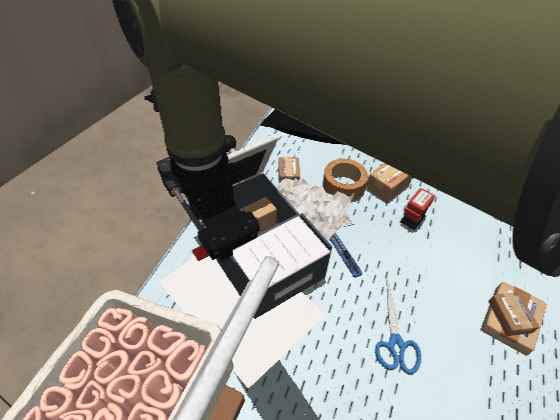

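The gripper is over the tab at (202,252), clear of the panel and tote, and the parcel is in the bin at (263,211). I descend and press.

In the tool's units: 0.122 m is 0.1525, 0.118 m is 0.1475.

```bash
python3 steer.py '0.0063 0.0025 0.0438 0 0.087;0.0063 0.0025 0.0875 0 0.087;0.0063 0.0025 0.125 0 0.087;0.0063 0.0025 0.1375 0 0.087;0.0063 0.0025 0.1413 0 0.087;0.0063 0.0025 0.1475 0 0.087;0.0063 0.0025 0.1525 0 0.087'; python3 -c "
from h import *
delta(box(-.03,.128,.095))"
```

```text
time_s: 11.5
tool_pos: [0.4775, -0.2155, 0.1183]
tool_rot: [179.8, -0.0, 65.1]
force: [-0.2, 0.6, 1.5]
grip_width: 0.0872
grasp_force: 0.0
t 11.5 yaw 65.06529307385782 box [-0.0211  0.1291  0.1183] F [-0.2  0.6  1.5]
[-0.0012 -0.009   0.0233]
```

In the tool's units: 0.023 m is 0.0288, -0.01 m is -0.0125.

```bash
python3 steer.py '0 -0.0025 0.0088 0 0.087;0 -0.0063 0.0163 0 0.087;0 -0.01 0.0225 0 0.087;0 -0.0125 0.0275 0 0.087;0 -0.0125 0.0288 0 0.087;0 -0.0125 0.0288 0 0.087'; python3 -c "
from h import *
t=env.read_camera('top');k=blob(black(t),(285,139));print(k[:2]);print('knob',inbox(onz(t,k[0],.2485)))
delta()"
```

```text
time_s: 12.0
tool_pos: [0.4663, -0.2102, 0.0933]
tool_rot: [-179.9, -0.0, 65.1]
force: [-2.2, 1.2, 1.3]
grip_width: 0.0871
grasp_force: 0.9
(array([282.6255144 , 146.72839506]), np.int32(243))
knob [0.1193 0.0007 0.2485]
t 12.05 yaw 65.05602756820635 box [-0.0334  0.1292  0.0934] F [-1.4  1.3  2.3]
```

```bash
python3 steer.py '0 0 0 0 0.087;0 0 0 0 0.087;0 0 0 0 0.087'|head -1; python3 -c "
from h import *
t=env.read_camera('top');k=blob(black(t),(278,152));print(k[:2])
for th in(1.1,1.05,1.,.95,.9,.8):
  c,s=np.cos(th),np.sin(th);z=.114+.13*s+.037*c;print(th,.15-.13*c+.037*s,inbox(onz(t,k[0],z))[0])
delta()"
```

```text
time_s: 12.3
(array([279.46694215, 153.52892562]), np.int32(242))
1.1 0.12400717653694805 0.1052
1.05 0.11741042312105411 0.1055
1.0 0.110895126675034 0.1059
0.95 0.10447757204690196 0.1064
0.9 0.09817379978103051 0.1069
0.8 0.08597030314815082 0.1082
t 12.35 yaw 65.05501194674147 box [-0.0327  0.1292  0.0937] F [-1.  -0.   1.7]
```

In the tool's units: -0.27 m is -0.3375, -0.23 m is -0.2875.

```bash
python3 steer.py '0 0 0 0 0.087;0 -0.0038 -0.0375 0 0.087;0 -0.025 -0.0875 0 0.087;0 -0.05 -0.1375 0 0.087;0.025 -0.0625 -0.1875 0 0.087;0.05 -0.0625 -0.2375 0 0.087;0.075 -0.0625 -0.2875 0 0.087;0.075 -0.0625 -0.3375 0 0.087'; python3 steer.py '0 0 -0.0375 0 0.087;0 0 -0.0375 0 0.087;0 0 -0.0375 0 0.087;0 0 -0.0375 0 0.087;0 0 -0.0375 0 0.087;0 0 -0.0375 0 0.087;0 0 -0.0375 0 0.087;0 0 -0.0375 0 0.087' | head -1
python3 steer.py '0 0 0 0 0.087;0 0 0 0 0.087;0 0 0 0 0.087;0 0 0 0 0.087;0 0 0 0 0.087;0 0 0 0 0.087;0 0 0 0 0.087;0 0 0 0 0.087' | head -1
python3 steer.py '0 0 0 0 0.087;0 0 0 0 0.087;0 0 0 0 0.087;0 0 0 0 0.087;0 0 0 0 0.087;0 0 0 0 0.087;0 0 0 0 0.087;0 0 0 0 0.087' 
python3 -c "
from h import *
t=env.read_camera('top');s=env.read_camera('scene')
i=np.hstack([s['color'][120:330,130:370],t['color'][100:310,150:390]]);cv2.imwrite('pics/end.png',cv2.resize(i,None,fx=1.65,fy=1.65))
a=blob(black(s),(259,214));b=blob(red(s),(204,250));print(a[:2],b[:2])"
```

```text
time_s: 13.02
tool_pos: [0.447, -0.1332, 0.3537]
tool_rot: [180.0, -0.1, 65.3]
force: [0.6, -0.1, 0.2]
grip_width: 0.0872
grasp_force: 0.0
time_s: 13.68
time_s: 14.35
time_s: 15.02
tool_pos: [0.4464, -0.1364, 0.3821]
tool_rot: [180.0, -0.0, 65.1]
force: [0.0, 0.3, 0.8]
grip_width: 0.087
grasp_force: 0.0
(array([259.15609756, 213.87804878]), np.int32(205)) (array([204.74615385, 250.64615385]), np.int32(260))
```

View pics/end.png

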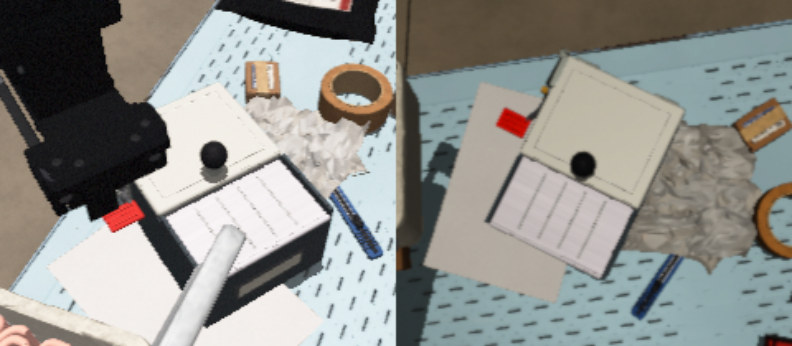

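The lid is closed: the knob is at (259.2,213.9) and the tab at (204.7,250.6), both back at their starting pixels. The shelf is empty and the bystanders are in place, so I'm handing in.

```bash
python3 steer.py '0 0 0 0 0.087;0 0 0 0 0.087;0 0 0 0 0.087;0 0 0 0 0.087;0 0 0 0 0.087;0 0 0 0 0.087' | head -1; python3 -c "
from cell import env
print(env.sign_off())"
```

```text
time_s: 15.62
the job is handed in; nothing more can be done
None
```

The job is handed in at 15.6 s: the parcel is inside the drop box, the lid is shut with the tab back at rest, and the knife and small parcel look untouched in the last pictures; the judge's result was not shown.

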